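# Balance a poured canvas on the rest in its drying box and snap the lid shut

### The job

Put the oblong mini canvas away to dry: set it painted side up on the middle of the narrow raised rest inside the open plywood drying box, long side running from the front of the box to its hinge, so that it lies level and balanced on the rest alone. Then, with the canvas let go, swing the clear lid over and press its front edge down until it snaps fully shut past the catch. Leave the other things on the table where they are.

Things in the scene. Friction and masses are not known exactly. Their poses are not given: they have to be found in the camera images.
- canvas: Oblong mini canvas, a rigid block 90 (its x) x 60 (its y) x 18 mm, white sides, dark top painted with streaks, 50 to 100 g. Lies flat on the table. Origin: centre of the underside; z points up through the painted face.
- box: Open plywood drying box, fixed to the table, 166 x 166 mm outside, 80 mm high, walls and floor 8 mm thick. Origin: centre of the underside. Its x points from the front (side with the steel catch) to the hinged side; y along the hinge.
- rest_top (a point): Middle of the top face of the rest: a wooden block fixed in the middle of the box, its top 22 mm (box x) by 40 mm (box y), 54 mm above the table, so 26 mm below the box's rim. z up, axes as the box's.
- lid_hinge (a point): Middle of the lid's hinge line, at the top of the box's far wall, 80.5 mm above the table, 83 mm from the box's centre along box x. The hinge line runs along box y; axes as the box's.
- lid_press (a point): Point on the lid's outer face (its top face when shut), in the middle of its width, 135 mm from the hinge line and 31 mm from the front edge. The lid is a clear 6 mm panel, 166 x 166 mm, 150 g, with a pale wooden border and a steel striker bar at the middle of its front edge. z of this point is the outward normal of that face.
- lid (a joint): Opening angle of the lid in rad: 0 fully shut, 1.57 upright (its edge then 0.25 m above the table), stop at 1.8; starts at 1.45 to 1.68. The stiff hinge (about 0.2 Nm) holds it at any angle. At about 0.03 rad the striker meets the sprung catch at the front; pressing there with about 5 N snaps it past, to 0, where the catch holds it.
- square_canvas: Bystander: square mini canvas 60 x 60 x 18 mm lying flat. Origin: centre of the underside.
- low_pot: Bystander: small closed paint pot, 48 mm across, 45 mm high. Origin: centre of the underside.
- cup_a: Bystander: empty paint cup, 72 mm across the rim, 90 mm high. Origin: centre of the underside.
- cup_b: Bystander: another empty paint cup of the same size. Origin: centre of the underside.
- jar_white: Bystander: closed white paint jar, 84 mm across, 120 mm high. Origin: centre of the underside.
- jar_black: Bystander: closed black paint jar, 80 mm across, 110 mm high. Origin: centre of the underside.
- palette_knife: Bystander: spatula-like palette knife lying flat, about 0.25 m long, its x along its length. Origin: underside, near mid-length.
Things that resemble listed ones, but are neither listed nor needed, are in the scene too. Leave any purple look-alike of the canvas alone.

How it is judged (in metres and radians):
On the way, in this order (a step that is already met when the one before it is completed fails the run):
1. the canvas lies level and still on the rest, let go, while the lid is still open (z of canvas in the frame of rest_top between -0.004 and 0.004 m and horizontal distance between canvas and rest_top below 0.016 m and angle between canvas's own z axis and vertical below 0.06 rad and angle between the x axis of canvas and the x axis of box, either way round below 0.3 rad and linear speed of canvas below 0.02 m/s and contact force between the fingers and canvas below 0.05 N and value of joint lid above 1 rad), for 0.3 s.
2. the lid is snapped fully shut (value of joint lid below 0.015 rad), for 0.2 s.
At the end, for the whole second after the job is handed in: Canvas still on the rest, painted side up, level within 0.06 rad, underside within 4 mm of the rest's top, centre within 16 mm of its middle, long side within 0.3 rad of front-to-hinge, fingers off; lid shut past the catch (under 0.015 rad) and at rest (z of canvas in the frame of rest_top between -0.004 and 0.004 m and horizontal distance between canvas and rest_top below 0.016 m and angle between canvas's own z axis and vertical below 0.06 rad and angle between the x axis of canvas and the x axis of box, either way round below 0.3 rad and linear speed of canvas below 0.02 m/s and contact force between the fingers and canvas below 0.05 N and value of joint lid below 0.015 rad and velocity of joint lid below 0.05 rad/s); the robot touches nothing.
It fails at once if a bystander is shoved more than 40 mm or knocked over (distance of any of square_canvas, low_pot, cup_a, cup_b, jar_white, jar_black, palette_knife from where it was at the start of the episode above 0.04 m or angle between any of square_canvas, low_pot, cup_a, cup_b, jar_white, jar_black, palette_knife's own z axis and vertical above 0.6 rad).
It also fails if it takes over 69 s, if anything falls off the work surface, if the arm or the gripper's body presses on something with over 40 N, if the wrist force passes 120 N, or if a joint passes its speed limit or range.

### The arm

A 6-joint arm with a two-finger parallel gripper is mounted at the origin on the work surface. World frame = base frame: x ahead of the robot, y to its left, z up, the work surface at z = 0. Lengths are in mm, angles in rad, forces in N, time in s.
With the tool pointing down it reaches from about 350 to 725 mm from the base axis. Payload 6 kg.
Tool frame: the origin (TCP) lies between the finger pads; the fingertips stand 14 mm ahead of it and the grasp point (between the pads) lies 5 mm behind it (bot.nose_length is the distance from the TCP to the fingertips, in mm); z points along the fingers, y is the line along which they close (so a half turn about z gives the same grasp; the last joint's range is limited). The gripper opens to 85 mm and grips with 20 to 120 N. Pads are 22 mm wide; open, the fingers measure 114 mm over their backs; the gripper's body (76 mm by 85 mm) begins 54 mm behind the grasp point. The pads swing forward as they close: fully open they stand 13 mm farther back than shut.
Start: joints at [1.584, 0.04, 0.085, 0, -1.615, -0.334], TCP at [189.169, 569.377, 245.261] pointing down, gripper open.
Joint ranges: [-2.56, 2.56], [-1.29, 2.01], [-1.08, 1.49], [-3.29, 1.98], [-2.81, -0.18], [-2.99, 2.99]. Speed limits (rad/s): [2.57, 2.57, 3.01, 3.14, 3.14, 3.14].

### API

Orientations are given as a unit quaternion [w, x, y, z].
In Python, from station import bot, get_image, silhouettes gives the robot as it stands. Calls block until the motion is done:
- bot.goto(position, orientation): joint-space move of the TCP to a pose.
- bot.move_straight(position, rotation=None, max_speed=150, f_stop=None): straight line of the TCP; rotation=None keeps the orientation; max_speed is the mean speed in mm/s. With f_stop (N) it stops when the force on the tool has changed by that much, and returns True; else False.
- bot.movej(angles): joint-space move.
- bot.move_gripper(opening): finger opening in mm; the grip force is fixed at half the most; returns when the fingers have stopped.
- bot.wait(seconds).
- bot.solve_ik(position, orientation): joint angles nearest the present ones, or None.
- bot.get_obs(): the state.
- get_image(name): name is "side" or "top" or "wrist"; returns a dict with "pixels" (420x560x3 uint8, blue, green, red), "fx", "fy", "cx", "cy" (pixels), "pose" (4x4, takes a point from camera to world coordinates). Camera axes: x right, y down, z forward; pixel columns grow to the right and rows downward; lengths in mm; the calibration is good to about 2 mm. A picture is of the moment at which its call begins. There is no depth.
A pose or a line that the arm cannot do raises bot.MotionError and nothing moves.
- bot.finish_job(): hands the job in; it is judged then, once.
Trained networks look in the newest picture that a camera, given by its name, has taken for a name from the list of things; names that differ only in an ending like _2 or _b are one class to them, and where a whole thing is asked for, a point or a joint stands for the part that bears it (a point fixed in the world has none). Each returns a list of dicts, best first, with "confidence" (0 to 1); they miss things now and then, are a little off and sometimes report something else, mostly with a low value. They report only what shows in the picture. A call takes as long as a camera call. They do not tell look-alikes from the thing itself.
- silhouettes(camera, name): "mask" (420x560 bool, what is visible of it) and "position" ([row, column] in pixels, amid what is visible of it).
The state is a dict: "time": time; "joints": joint angles; "joint_vel": joint speeds; "joint_torque": joint torques, N m; "position": TCP position; "eef_rot": TCP orientation; "ft_force": force on the tool from outside, world axes, zero at the start; "moment": the same for the moment, N m; "grip_width": finger opening in mm; "grasp_force": force on a finger pad.
Only numpy, scipy, OpenCV 4.12 (cv2) and the standard library are available. Lean on these libraries where they do the work, as an engineer would, in place of code of your own. Each camera call takes 0.05 s, during which the arm holds its last target. There are 200 camera calls.

## Working session

There is one attempt and no reset: what is moved stays moved. The work goes in short steps, each a Python script; the robot and the scene stay as the last script left them, time stands still between calls to the robot, and variables do not carry over. Pictures are saved under pics/ and viewed, at most 10 in all, crops included, and the job is handed in when it is done.

```bash
ls; mkdir -p pics; cat > h.py <<'E'
import numpy as np, cv2
from station import bot,get_image,silhouettes
def ray(im,px,z):
    T=np.array(im["pose"]);d=T[:3,:3]@np.array([(px[0]-im["cx"])/im["fx"],(px[1]-im["cy"])/im["fy"],1]);o=T[:3,3]
    return o+d*(z-o[2])/d[2]
def proj(im,P):
    T=np.array(im["pose"]);c=T[:3,:3].T@(np.array(P,float)-T[:3,3])
    return np.array([im["fx"]*c[0]/c[2]+im["cx"],im["fy"]*c[1]/c[2]+im["cy"]])
E
python3 - <<'E'
from h import *
ims=[get_image(n) for n in("top","side")]
for n,im in zip(("top","side"),ims):
    cv2.imwrite(f"pics/{n}0.png",im["pixels"]); np.set_printoptions(precision=2,suppress=True);print(n,im["fx"],im["pose"])
    for k in("canvas","box","lid"):
        for s in silhouettes(n,k): 
            m=s["mask"].astype(np.uint8);print(k,s["confidence"],s["position"],m.sum(),cv2.boundingRect(m))
            if n=="top":print(cv2.minAreaRect(cv2.findNonZero(m)))
print(bot.get_obs()["time"])
E
```

```text
pics
top 391.83442325240736 [[  0.01  -1.     0.04 495.26]
 [ -1.    -0.01   0.04 -44.37]
 [ -0.04  -0.04  -1.   978.92]
 [  0.     0.     0.     1.  ]]
canvas 0.68 [164.3, 393.0] 972 (373, 145, 41, 43)
((392.5902404785156, 165.91217041015625), (37.039859771728516, 26.56992530822754), 57.094757080078125)
canvas 0.66 [223.7, 423.7] 987 (405, 201, 39, 42)
((424.300048828125, 221.4000244140625), (27.72724151611328, 37.11872863769531), 26.56505012512207)
canvas 0.55 [223.8, 363.5] 953 (353, 204, 28, 38)
((366.4727478027344, 222.564208984375), (36.865570068359375, 25.82461166381836), 86.42366790771484)
canvas 0.41 [288.8, 151.0] 974 (133, 274, 40, 33)
((152.97647094726562, 290.3940734863281), (30.47873306274414, 39.69827651977539), 77.47119140625)
box 0.87 [214.4, 192.1] 6624 (124, 171, 114, 94)
((181.5043487548828, 219.96096801757812), (91.42535400390625, 104.6521987915039), 82.33319854736328)
lid 0.6 [180.8, 176.0] 1267 (124, 171, 100, 22)
((173.46652221679688, 182.7545623779297), (16.57388687133789, 98.63263702392578), 82.23483276367188)
side 399.3986255014354 [[ -1.    -0.04   0.07 496.58]
 [ -0.07   0.69  -0.72 615.47]
 [ -0.02  -0.72  -0.69 716.66]
 [  0.     0.     0.     1.  ]]
canvas 0.97 [177.6, 299.7] 648 (284, 169, 35, 19)
canvas 0.95 [149.0, 302.7] 511 (284, 138, 36, 22)
canvas 0.64 [162.4, 253.3] 585 (236, 151, 37, 24)
box 0.69 [302.0, 297.7] 9807 (245, 199, 107, 158)
box 0.48 [233.9, 208.7] 1280 (128, 225, 116, 29)
lid 0.74 [268.1, 250.8] 965 (243, 199, 15, 136)
0.4
```

```bash
python3 -c "
import cv2
for n in('top','side'): cv2.imwrite(f'pics/{n}0b.png',cv2.resize(cv2.imread(f'pics/{n}0.png'),(800,600),interpolation=2))"
```

```text
(no output)
```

View pics/top0b.png

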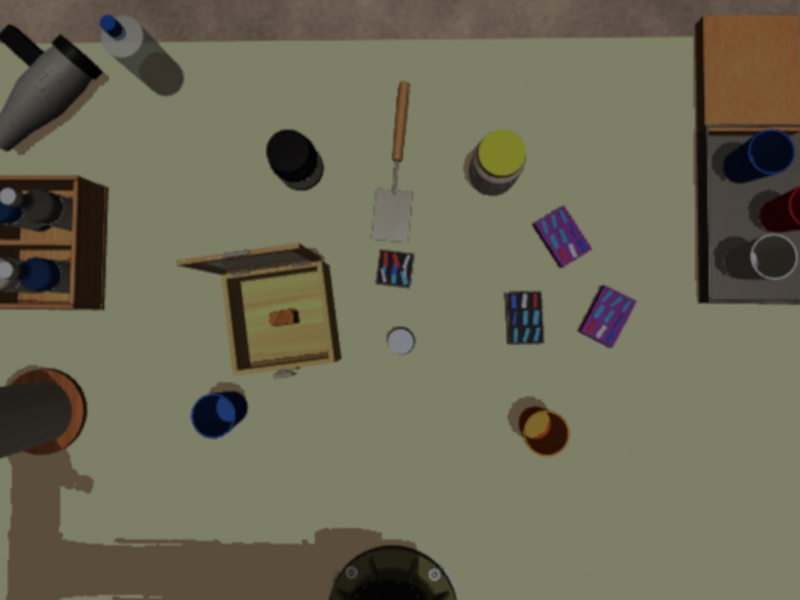

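View pics/side0b.png

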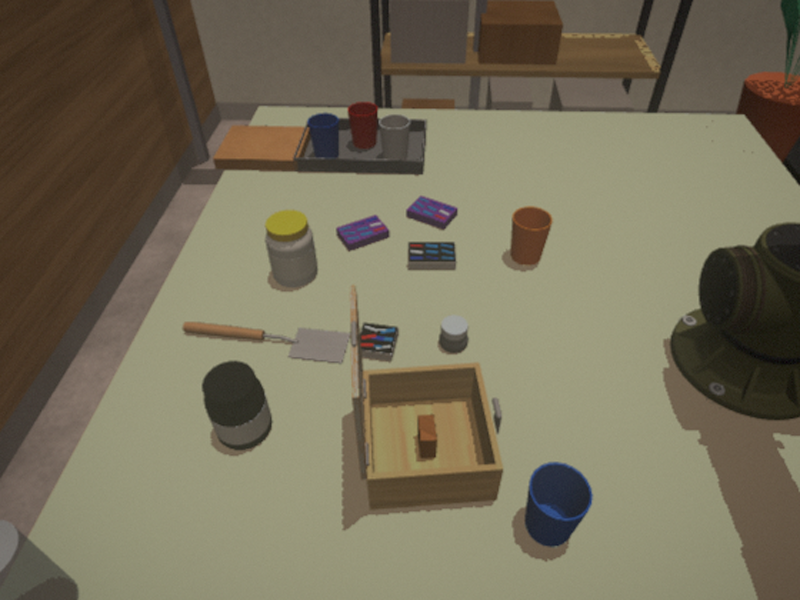

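The top view shows the oblong canvas at (524,317) in the 800-px picture, with the two purple look-alikes to its right and the square canvas at (395,268). The box is centred near (283,317). Its catch faces the robot, the lid stands up at the far side, and the black jar is behind the lid. The side view agrees with this.

```bash
python3 - <<'E'
from h import *
np.set_printoptions(precision=1,suppress=True)
im=get_image("top")
print("nose",bot.nose_length,bot.get_obs()["eef_rot"])
best=min(silhouettes("top","canvas"),key=lambda s:np.hypot(s["position"][1]-367,s["position"][0]-222))
b=cv2.boxPoints(cv2.minAreaRect(cv2.findNonZero(best["mask"].astype(np.uint8))))
w=np.array([ray(im,p,18)[:2] for p in b]);print("canvas",w,w.mean(0),[np.linalg.norm(w[i]-w[i-1]) for i in range(4)])
for p in [(234,373),(338,361),(323,262),(225,275)]: print("rim",ray(im,np.array(p)*.7,80))
print("rest",ray(im,np.array((283,317))*.7,54),"jarb",ray(im,np.array((292,154))*.7,110),"square",ray(im,np.array((395,268))*.7,18),"knife",ray(im,np.array((393,215))*.7,3),"cupb",ray(im,np.array((214,415))*.7,90))
wi=get_image("wrist");o=bot.get_obs();from scipy.spatial.transform import Rotation as R
q=o["eef_rot"];Rt=R.from_quat(np.roll(q,-1)).as_matrix();print("cam in tool",Rt.T@(np.array(wi["pose"])[:3,3]-o["position"]),Rt.T@np.array(wi["pose"])[:3,:3],wi["fx"])
E
```

```text
nose 14.0 [ 0.   1.  -0.2 -0. ]
canvas [[ 543.9 -185.4]
 [ 544.3 -250.7]
 [ 452.1 -250.4]
 [ 451.5 -185.4]] [ 497.9 -218. ] [np.float64(92.42081072719274), np.float64(65.26897777599572), np.float64(92.17944075216704), np.float64(64.99374332437081)]
rim [405.8 257.9  80. ]
rim [427.1  89.2  80. ]
rim [586.6 115.7  80. ]
rim [564.6 276.2  80. ]
rest [497.  186.1  54. ] jarb [755.1 162.3 110. ] square [583.1   1.7  18. ] knife [677.9   6.8   3. ] cupb [339.8 285.4  90. ]
cam in tool [  66.7   -0.3 -128.6] [[ 0.  -1.  -0.3]
 [ 1.   0.  -0. ]
 [ 0.  -0.3  1. ]] 322.916718771364
```

```bash
cat >> h.py <<'E'
def q(psi): return [0,float(np.cos(psi/2)),float(np.sin(psi/2)),0]
E
python3 - <<'E'
from h import *
np.set_printoptions(precision=2,suppress=True)
for n,p,psi in[("can",(498,-218,160),np.pi),("can",(498,-218,14),np.pi),("can0",(498,-218,14),0),("box",(497,185,250),np.pi+.135),("box",(497,185,62),np.pi+.135),("box0",(497,185,62),.135),("lid",(630,203,300),np.pi+.135),("lid0",(630,203,300),.135),("lid90",(630,203,300),np.pi/2+.135),("lid-90",(630,203,300),-np.pi/2+.135),("press",(445,178,100),np.pi+.135)]:
    for k in(0,):
        r=bot.solve_ik(list(p),q(psi));print(n,psi,None if r is None else np.array(r))
bot.goto([497,185,250],q(np.pi+.135))
im=get_image("wrist");cv2.imwrite("pics/wbox.png",im["pixels"])
for s in silhouettes("wrist","box")[:2]:print(s["confidence"],s["position"])
bot.goto([498,-218,160],q(np.pi))
im=get_image("wrist");cv2.imwrite("pics/wcan.png",im["pixels"])
for s in silhouettes("wrist","canvas"):
    b=cv2.boxPoints(cv2.minAreaRect(cv2.findNonZero(s["mask"].astype(np.uint8))));print(s["confidence"],s["position"],b.tolist(),[ray(im,p,18)[:2] for p in b])
cv2.imwrite("pics/w.png",cv2.resize(np.hstack([cv2.imread("pics/wbox.png"),im["pixels"]]),(800,300),interpolation=cv2.INTER_AREA))
print(bot.get_obs()["time"])
E
```

```text
can 3.141592653589793 [-0.04 -0.1  -0.21  0.   -1.46 -1.53]
can 3.141592653589793 [-0.04 -0.01 -0.4   0.   -1.19 -1.53]
can0 0 [-0.04 -0.01 -0.4   0.   -1.19  1.61]
box 3.276592653589793 [ 0.74 -0.15 -0.08  0.   -1.63 -2.17]
box 3.276592653589793 [ 0.74 -0.09 -0.38  0.   -1.28 -2.17]
box0 0.135 [ 0.74 -0.09 -0.38  0.   -1.28  0.97]
lid 3.276592653589793 [ 0.61  0.22  0.38  0.   -1.73 -2.05]
lid0 0.135 [ 0.61  0.22  0.38  0.   -1.73  1.09]
lid90 1.7057963267948966 [ 0.61  0.22  0.38  0.   -1.73  2.66]
lid-90 -1.4357963267948965 [ 0.61  0.22  0.38  0.   -1.73 -0.48]
press 3.276592653589793 [ 0.8  -0.26 -0.46  0.   -1.37 -2.24]
0.82 [231.7, 277.3]
0.75 [208.2, 114.2] [[57.16376876831055, 237.086669921875], [97.00282287597656, 141.81936645507812], [170.2484588623047, 172.44937133789062], [130.40940856933594, 267.7166748046875]] [array([ 532.68, -411.7 ]), array([ 449.37, -364.09]), array([ 474.64, -306.04]), array([ 562.42, -350.02])]
0.75 [328.4, 205.0] [[154.5064239501953, 321.8284912109375], [206.5670928955078, 282.38861083984375], [258.5799560546875, 351.0455322265625], [206.51927185058594, 390.48541259765625]] [array([ 619.26, -333.58]), array([ 577.23, -281.14]), array([ 652.41, -233.86]), array([ 700.34, -288.07])]
0.64 [201.2, 270.7] [[233.66065979003906, 152.87332153320312], [304.4525146484375, 149.50228881835938], [309.3077392578125, 251.46157836914062], [238.515869140625, 254.83261108398438]] [array([ 458.23, -252.01]), array([ 455.4 , -193.29]), array([ 546.26, -186.67]), array([ 549.6 , -250.68])]
4.0667
```

View pics/w.png

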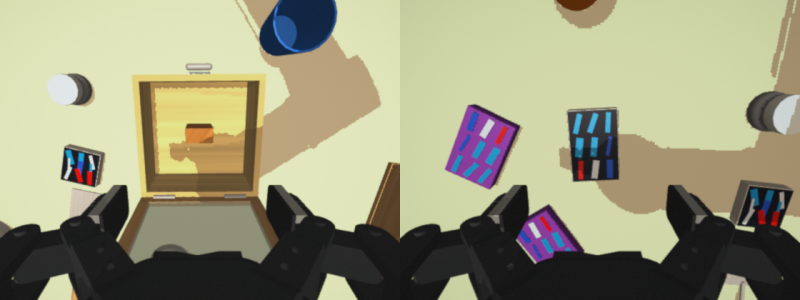

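The left half shows the box with its orange rest at about (199,133) and the catch towards the robot. The right half shows the black-topped canvas at (593,145), well clear of both purple ones. I'll refine both poses next.

```bash
python3 - <<'E'
from h import *
np.set_printoptions(precision=1,suppress=True)
im=get_image("wrist");px=im["pixels"];hsv=cv2.cvtColor(px,cv2.COLOR_BGR2HSV)
d=np.zeros(px.shape[:2],np.uint8);d[140:265,225:320]=(px.max(2)[140:265,225:320]<75)
n,l,st,_=cv2.connectedComponentsWithStats(d);k=1+np.argmax(st[1:,4]);hull=cv2.convexHull(cv2.findNonZero((l==k).astype(np.uint8)))
w=np.array([ray(im,p[0],18)[:2] for p in hull],np.float32);(c,s,a)=cv2.minAreaRect(w);print("canvas",c,s,a)
b=cv2.imread("pics/wbox.png")[80:300,165:395]
v=px.copy();cv2.polylines(v,[hull],True,(0,255,0),1)
cv2.imwrite("pics/crop.png",np.hstack([cv2.resize(b,(575,550)),cv2.resize(v[130:290,225:325],(225,550))]))
E
```

```text
canvas (503.3979187011719, -220.83544921875) (86.71001434326172, 57.126399993896484) 3.0075771808624268
```

View pics/crop.png

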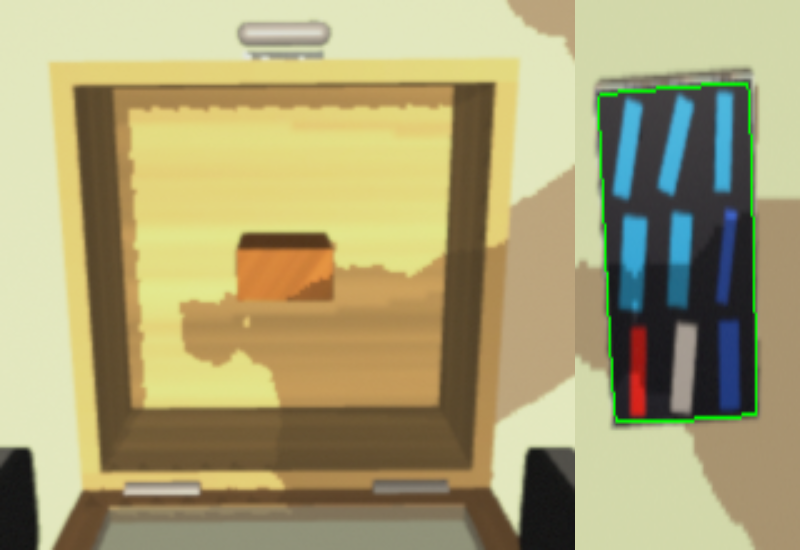

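```bash
python3 - <<'E'
from h import *
from scipy.spatial.transform import Rotation as R
np.set_printoptions(precision=1,suppress=True)
im=get_image("wrist");o=bot.get_obs()
def T(p,qq):
    M=np.eye(4);M[:3,:3]=R.from_quat(np.roll(qq,-1)).as_matrix();M[:3,3]=p;return M
X=np.linalg.inv(T(o["position"],o["eef_rot"]))@np.array(im["pose"])
im["pose"]=T([497,185,250],q(np.pi+.135))@X
f=lambda L,z:np.array([ray(im,(p[0]/2.5+165,p[1]/2.5+80),z)[:2] for p in L],np.float32)
rim=f([(50,63),(519,59),(490,487),(83,488)],80);rest=f([(237,249),(334,248),(334,300),(237,301)],54)
print("rim",rim,cv2.minAreaRect(rim),rim.mean(0));print("rest",cv2.minAreaRect(rest),rest.mean(0))
C=[503.4,-220.8];p=np.pi+.052
bot.goto(C+[70],q(p));bot.move_straight(C+[15],max_speed=80)
bot.move_gripper(50);o=bot.get_obs();print(o["grip_width"],o["grasp_force"],o["ft_force"],o["position"])
bot.move_straight(C+[150],max_speed=120);bot.wait(.3)
o=bot.get_obs();print(o["grip_width"],o["grasp_force"],o["ft_force"],o["time"])
im=get_image("wrist");cv2.imwrite("pics/held.png",im["pixels"])
E
```

```text
rim [[429.2  95.4]
 [405.6 259. ]
 [569.5 282.6]
 [592.1 118.7]] ((499.3414001464844, 188.9291229248047), (165.5784149169922, 165.4367218017578), 8.212995529174805) [499.1 188.9]
rest ((498.87493896484375, 189.07984924316406), (21.773555755615234, 40.15372848510742), 8.34736442565918) [498.9 189.2]
58.13827889933772 66.53014540672302 [0.2 1.1 5. ] [ 504.1 -220.9   16.1]
58.585859246199924 65.945885181427 [-0.2 -0.3 -0.5] 7.4
```

View pics/held.png

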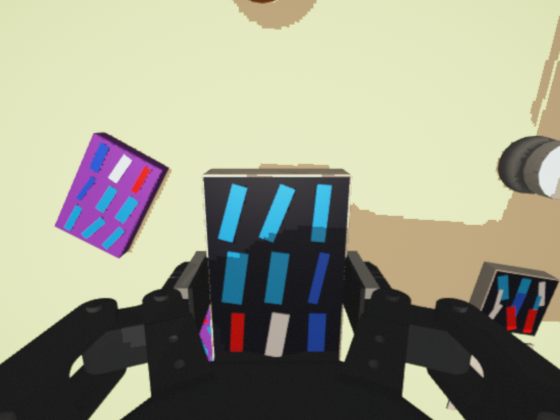

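The canvas is held level between the pads; its near top edge runs from (207,177) to (350,176). The measured box and rest sizes match the given ones: centre (499,189), yaw 8.3°. Next I carry it over and set it down, first checking where the canvas sits in the hand.

```bash
python3 - <<'E'
from h import *
np.set_printoptions(precision=2,suppress=True)
im=get_image("wrist");o=bot.get_obs();p=o["position"];u=np.array([np.cos(.052),np.sin(.052)]);v=np.array([-u[1],u[0]])
e=np.array([ray(im,a,p[2]+2)[:2]-p[:2] for a in((207,177),(350,176))]);print("edge along/across",e@u,e@v)
off=(e@u).mean()+45; off=float(np.clip(off,-5,5));print("off",off)
psi=.145;ub=np.array([np.cos(psi),np.sin(psi)])
t=(np.array([499.,189.])-off*ub).tolist();Q=q(np.pi+psi)
bot.move_straight([p[0],p[1],190],max_speed=150)
bot.goto(t+[190],Q)
bot.move_straight(t+[85],max_speed=80);bot.wait(.3)
s=bot.move_straight(t+[66],max_speed=15,f_stop=3);o=bot.get_obs();print(s,o["position"],o["ft_force"],o["grip_width"],o["time"])
im=get_image("side");cv2.imwrite("pics/side1.png",cv2.resize(im["pixels"][180:380,200:400],(600,600),interpolation=2))
E
```

```text
edge along/across [-44.84 -45.24] [-26.94  29.61]
off -0.035945772533125364
True [498.98 188.98  70.1 ] [ 0.59 -0.35  4.28] 58.46243734118206 12.125
```

View pics/side1.png

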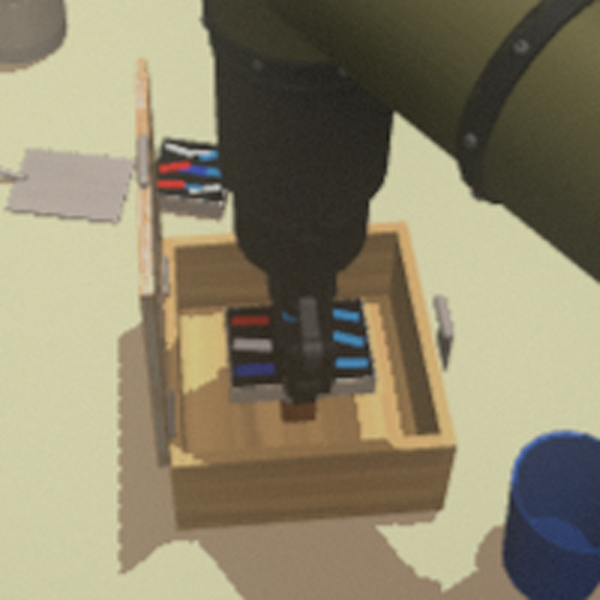

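The canvas is centred on the rest and contact came at the expected height, so I release it and check.

```bash
python3 - <<'E'
from h import *
np.set_printoptions(precision=2,suppress=True)
bot.move_gripper(80);bot.wait(.2)
bot.move_straight([499,189,280],max_speed=120);bot.wait(.3)
im=get_image("wrist");px=im["pixels"];cv2.imwrite("pics/placed.png",px)
c=proj(im,[499,189,72]).astype(int);print(c)
d=np.zeros(px.shape[:2],np.uint8);sl=(slice(c[1]-60,c[1]+60),slice(c[0]-50,c[0]+50));
d[sl]=px.max(2)[sl]<75
n,l,st,_=cv2.connectedComponentsWithStats(d);k=1+np.argmax(st[1:,4]);hull=cv2.convexHull(cv2.findNonZero((l==k).astype(np.uint8)))
print(cv2.minAreaRect(np.array([ray(im,p[0],72)[:2] for p in hull],np.float32)))
s=get_image("side")
for m in silhouettes("side","lid")[:1]:
    ys,xs=np.nonzero(m["mask"]);print(m["confidence"],xs.min(),xs.max(),ys.min(),ys.max())
cv2.imwrite("pics/p2.png",np.hstack([cv2.resize(px,(400,300)),cv2.resize(s["pixels"],(400,300))]))
o=bot.get_obs();print(o["time"],o["joints"])
# lid angle hypotheses vs side view: project lid top corners
u=np.array([np.cos(.145),np.sin(.145),0]);v=np.array([-u[1],u[0],0])
for th in(1.45,1.55,1.65):
    H=np.array([499,189,80.5])+83*u
    print(th,[proj(s,H-166*np.cos(th)*u+[0,0,166*np.sin(th)]+k*83*v) for k in(-1,1)])
E
```

```text
[275 185]
((503.9332580566406, 189.59759521484375), (75.57550811767578, 55.97873306274414), 9.517457008361816)
0.63 245 257 200 333
15.0833 [ 0.74 -0.13 -0.01 -0.   -1.69 -2.16]
1.45 [array([258.73, 199.09]), array([263.21, 278.22])]
1.55 [array([249.11, 199.19]), array([251.58, 278.54])]
1.65 [array([239.5 , 199.99]), array([239.96, 279.55])]
```

View pics/p2.png

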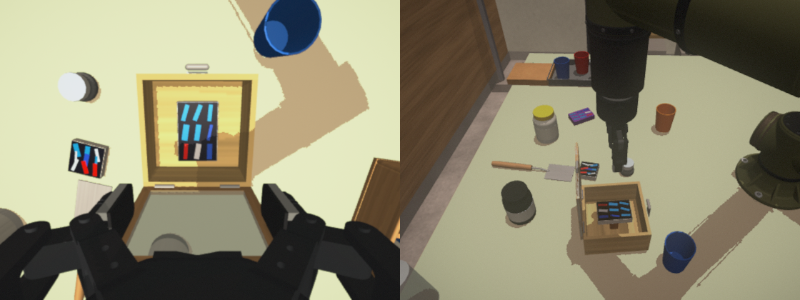

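The canvas lies level and centred on the rest, released. Next I close the fingers, go behind the lid and sweep it over along its arc.

```bash
cat > lid.py <<'E'
from h import *
np.set_printoptions(precision=2,suppress=True)
u=np.array([np.cos(.145),np.sin(.145),0]);Z=np.array([0,0,1.]);H=np.array([499,189,80.5])+83*u;Q=q(np.pi+.145)
def tcp(th,r=150,d=0): return H+r*(-np.cos(th)*u+np.sin(th)*Z)+(6+d)*(np.sin(th)*u+np.cos(th)*Z)+11*u+14*Z
E
python3 - <<'E'
from lid import *
bot.move_gripper(0)
bot.move_straight([499,189,310],max_speed=150)
P=tcp(1.57,d=30);bot.goto([P[0],P[1],310],Q)
bot.move_straight(P.tolist(),max_speed=120)
for th in np.arange(1.5,.09,-.12):
    if bot.move_straight(tcp(th).tolist(),max_speed=90,f_stop=25): print("stop",th);break
o=bot.get_obs();print(th,o["position"],o["ft_force"],o["time"])
t=get_image("top");s=get_image("side");cv2.imwrite("pics/l1.png",np.hstack([cv2.resize(t["pixels"],(400,300)),cv2.resize(s["pixels"],(400,300))]))
E
```

```text
0.17999999999999883 [446.99 181.26 127.17] [-0.2  -0.37 -0.49] 21.8917
```

View pics/l1.png

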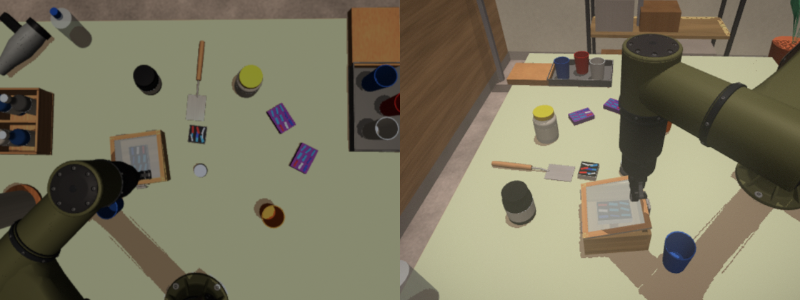

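The lid has swung almost shut, with the fingertips at its front edge and the canvas visible beneath it. Next I press it down.

```bash
python3 - <<'E'
from lid import *
P=tcp(0,r=150)
f=bot.move_straight([P[0],P[1],P[2]+10],max_speed=50,f_stop=25);print(f,bot.get_obs()["position"],bot.get_obs()["ft_force"])
f=bot.move_straight([P[0],P[1],P[2]-8],max_speed=20,f_stop=25);bot.wait(.4)
o=bot.get_obs();print(f,o["position"],o["ft_force"],P)
bot.move_straight([P[0],P[1],240],max_speed=120)
bot.goto([400,-60,300],q(np.pi));bot.wait(.3)
t=get_image("top");s=get_image("side");print(bot.get_obs()["time"],bot.get_obs()["ft_force"])
cv2.imwrite("pics/l2.png",np.hstack([cv2.resize(t["pixels"][150:300,110:270],(400,375)),cv2.resize(s["pixels"][200:380,230:380],(400,375))]))
E
```

```text
False [443.42 180.77 110.18] [-0.16 -0.4   0.04]
True [443.79 181.01 100.46] [-2.91  0.35  6.05] [443.59 180.91 100.5 ]
26.2333 [-0.04  0.02  0.08]
```

View pics/l2.png

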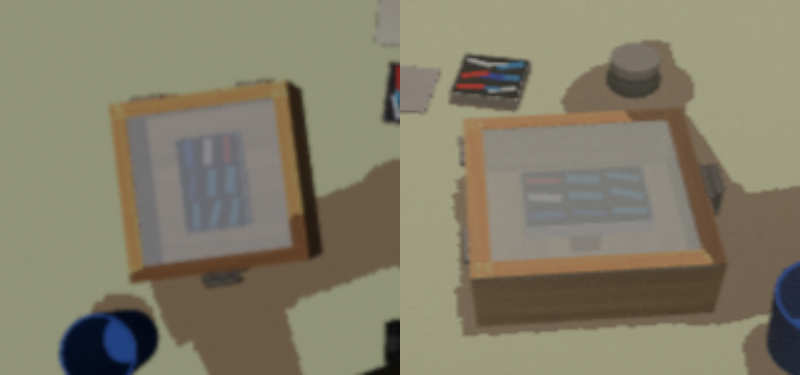

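The lid looks flush and the canvas is still centred under it. I'll probe its height once more to confirm the snap, press firmly, retreat and hand in.

```bash
python3 - <<'E'
from lid import *
P=tcp(0,r=150)
bot.goto([P[0],P[1],150],Q);bot.move_straight([P[0],P[1],P[2]+8],max_speed=80);bot.wait(.2)
f=bot.move_straight([P[0],P[1],P[2]-5],max_speed=10,f_stop=3);z=bot.get_obs()["position"][2]
f2=bot.move_straight([P[0],P[1],P[2]-8],max_speed=15,f_stop=30);z2=bot.get_obs()["position"][2]
print(f,z,f2,z2,P[2])
bot.move_straight([P[0],P[1],240],max_speed=120);bot.wait(.3)
print(bot.get_obs()["time"],bot.get_obs()["ft_force"])
if max(abs(z-P[2]),abs(z2-P[2]))<2.0: print(bot.finish_job())
E
```

```text
True 100.4964991605495 True 100.47467389034937 100.5
31.0083 [ 0.4  -0.07  0.86]
the job is handed in; nothing more can be done
None
```

The canvas lies level and centred on the rest, painted side up, the lid is shut past the catch by every check I could make, no other object was moved, and I handed the job in at about 31 s of the 69 s allowed; the result was not reported back.

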